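Clamp a carton in the packing jig

ROBOT

A 6-joint arm with a two-finger parallel gripper is mounted at the origin on the work surface. World frame = base frame: x ahead of the robot, y to its left, z up, the work surface at z = 0. Lengths are in m, angles in rad, forces in N, time in s.
With the tool pointing down it reaches from about 0.3 to 0.875 m from the base axis. Payload 6.4 kg.
Tool frame: the origin (TCP) lies at the very end of the fingers, on their centre line; the grasp point (between the pads) lies 19 mm behind it (arm.grip_point_offset is the distance from the TCP to the grasp point, in m); z points along the fingers, y is the line along which they close (so a half turn about z gives the same grasp; the last joint's range is limited). The gripper opens to 88 mm and grips with 3 to 60 N. Pads are 18 mm wide; open, the fingers measure 123 mm over their backs; the gripper's body (75 mm by 187 mm) begins 45 mm behind the grasp point.
Start: joints at [-1.413, 0.181, 1.607, -0, 1.354, -0.206], TCP at [0.205, -0.537, 0.239] pointing down, gripper open.
Joint ranges: [-2.99, 2.99], [-0.89, 2.07], [0.3, 2.58], [-1.14, 4.28], [0, 2.63], [-3.12, 3.12]. Speed limits (rad/s): [2.57, 2.57, 3.01, 3.14, 3.14, 3.14].

INTERFACE

Orientations are given as a rotation vector (axis times angle).
In Python, from cell import arm, cams, ticket gives the robot as it stands.
- The arm moves only by the tool send_rows, never from a script. Its argument "commands" is one flat list of numbers, 5 for each row, row after row: the opening, from 0 (shut) to 1 (fully open), then the shift along the tool's x, y, z in mm, then the turn about the tool's z in units of 10 degrees (1.0 is 10 degrees). In form: [claw, dx, dy, dz, twist, claw, dx, dy, dz, twist, ...]. A call has 1 to 10 rows; each row is the pose to reach, as a shift and turn from the pose commanded when the call began, along the tool's axes at that moment; what a row does not reach only later rows make up. A row lasts 1/8 s, in which the tool goes at most 62.5 mm and 10.7 degrees, less where a joint would pass 70% of its speed; a pose out of reach is approached as far as the arm can. A call with a gripper value outside its range is refused whole. The fingers move at their own pace and stop on an object; the grip force is fixed at half the most. Time passes only in rows, so rows that repeat a pose let the fingers close. It gives the time, the measured TCP pose, the force, the opening and the grip force at its end, in the units of the state.
- arm.get_state(): the state, without advancing time (a new reading comes with each control period).
- cams.camera(name): name is "side" or "top" or "wrist"; returns a dict with "color" (480x640x3 uint8, red, green, blue), "fx", "fy", "cx", "cy" (pixels), "extrinsics" (4x4, takes a point from camera to world coordinates). Camera axes: x right, y down, z forward; pixel columns grow to the right and rows downward; lengths in m; the calibration is good to about 2 mm. A picture is of the moment at which its call begins. There is no depth.
- ticket.finish_job(): hands the job in; it is judged then, once.
Trained networks look in a picture, given as the dict that the camera call returned (one of the last four; its "shot" number tells which), for a name from the list of things; names that differ only in an ending like _2 or _b are one class to them, and where a whole thing is asked for, a point or a joint stands for the part that bears it (a point fixed in the world has none). Each returns a list of dicts, best first, with "score" (0 to 1); they miss things now and then, are a little off and sometimes report something else, mostly with a low value. They report only what shows in the picture. A call takes as long as a camera call. They do not tell look-alikes from the thing itself.
- cams.find_in(picture, query): "location" ([x, y, z] in m, in world coordinates, good to about 4 mm: the middle of the surface that is visible of it).
The state is a dict: "clock": time; "joint_pos": joint angles; "joint_velocities": joint speeds; "tau": joint torques, N m; "ee_pos": TCP position; "eef_rot": TCP orientation; "contact_force": force on the tool from outside, world axes, zero at the start; "torque": the same for the moment, N m; "opening": finger opening in m; "grip_force": force on a finger pad.
Only numpy, scipy, OpenCV 4.12 (cv2) and the standard library are available. Lean on these libraries where they do the work, as an engineer would, in place of code of your own. Each camera call takes 0.05 s, during which the arm holds its last target. There are 200 camera calls.

TASK

With the fingertips only, push the small carton along its channel in the jig until it sits fully home against the back stop. Then push the jig's clamp lever the same way, past its first notch and all the way to its second stop, and leave it there. Do not pick anything up, and leave the shoe last, the tin and the tape roll where they stand.

Things in the scene. Friction and masses are not known exactly. Their poses are not given: they have to be found in the camera images.
- jig: low metal clamping jig fixed to the table, 270 x 240 mm. Origin at table height; its +x points along the carton channel from the open end (robot's side) to the back stop, +y to the lever side, z up; turned up to 0.35 rad. All x, y below in mm in this frame, heights above the table. Bed: x -135 to 135, y -80 to 160, its top 12 mm high.
- rail (a point): middle of the inner face of the channel's straight aluminium rail: x 5, y -54, 30 high. The rail runs from x -120 to 130, top 48 high, 10 mm thick.
- guide (a point): middle of the inner face of the short aluminium guide on the channel's other side: x -70, y 60, 30 high. It runs from x -120 to -20, top 48 high, 10 mm thick.
- pad_face (a point): middle of the rubber face of the clamp pad beyond the guide: x 55, y 60 (lever open), 36 high; pad 100 mm long, top 54 high. The lever drives it up to 12 mm towards the rail.
- stop (a point): middle of the back stop's near face, x 120, y 0, 36 high: an upright aluminium plate across the channel's far end, 115 mm wide, top 60 high
- console (a point): centre of the top of the green lever console beside the channel, x 0, y 127, 48 high; the console spans x -85 to 85, y 99 to 155. A dark slot with three cross marks (lever at 0, first notch, second stop) runs along its top.
- carton: closed kraft carton, 150 (along the channel) x 100 x 70 mm high, about 0.25 kg, paper tape along its top, on the jig's bed in the channel, 50 to 80 mm short of the back stop. Origin at the centre of its underside (12 high), x along its length towards the stop. When home its origin is at jig x 45, its near end at x -30. It slides with about 2 to 7 N.
- lever (a joint): travel of the clamp lever in m, growing along the jig's +x (away from the robot): 0 open (start), 0.040 first notch (carton lightly held), 0.080 second stop (clamped; hard end at 0.081). A detent holds it at each of the three. Pushing over the hump before a notch takes up to about 7 N; past the hump it snaps on into the next notch, and it stays where it is left.
- lever_knob (a point): centre of the lever's black knob, 86 high. The upright round knob is 26 mm in diameter, 72 to 98 high, on a flat steel stem, 12 mm (along the slot) x 7 mm, rising from the slot in the console's top. With the lever at 0 it is at x -45, y 127; it moves with the lever along the jig's x.
- shoe_last: bystander, loose: wooden shoe last about 220 mm long, 88 mm high, beside the jig on the lever side; origin under its middle
- adhesive_tin: bystander, loose: round tin, 72 mm in diameter, 95 mm high, beside the jig on the rail side; origin under its centre
- tape_roll: bystander, loose: roll of clear tape lying flat, 100 mm outside, 76 mm inside diameter, 48 mm high, beside the jig on the rail side; origin under its centre
Not all that is in view belongs to the job. Leave any pink or purple look-alike of the carton alone.

How it is judged:
On the way, in this order (a step that is already met when the one before it is completed fails the run):
1. the carton is home against the back stop (within 5 mm) with the lever still open (x of carton in the frame of jig above 0.04 m and value of joint lever below 0.015 m), for 0.2 s.
2. the lever is at its second stop (within 5 mm) (value of joint lever above 0.075 m), for 0.2 s.
At the end, for the whole second after the job is handed in: the carton lies flat in the channel within 5 mm of the back stop and square to it within 0.06 rad, at rest, and the lever is within 5 mm of its second stop (0.075 m or more) (x of carton in the frame of jig between 0.04 and 0.05 m and z of carton in the frame of jig below 0.016 m and angle between the x axis of carton and the x axis of jig, either way round below 0.06 rad and value of joint lever above 0.075 m and linear speed of carton below 0.02 m/s and horizontal distance between carton and jig below 0.055 m); the robot touches nothing.
It fails at once if the carton is lifted (20 mm off the bed) or tipped (z of carton in the frame of jig above 0.032 m or angle between carton's own z axis and vertical above 0.3 rad).
It fails at once if a bystander is moved by more than 30 mm or lifted (distance of any of shoe_last, adhesive_tin, tape_roll from where it was at the start of the episode above 0.03 m).
It also fails if it takes over 43 s, if anything falls off the work surface, if the arm or the gripper's body presses on something with over 40 N, if the wrist force passes 120 N, or if a joint passes its speed limit or range.

## Working session

There is one attempt and no reset: what is moved stays moved. The work goes in short steps, Python scripts to look and compute and a tool call to move; the robot and the scene stay as the last step left them, time stands still between calls to the robot, and variables do not carry over. Pictures are saved under pics/ and viewed, at most 10 in all, crops included, and the job is handed in when it is done.

Besides the shell and the picture viewer there is one more tool, called after "Emit:" in YAML: its name, and indented under it one key for each argument. send_rows: Moves the arm, as the interface text tells. Its arguments: {"type":"object","properties":{"commands":{"type":"array","items":{"type":"number"}}},"required":["commands"]}

```bash
mkdir -p pics; cat > h.py <<'E'
from cell import arm,cams,ticket
import numpy as np,cv2
def proj(p,P):
    T=np.linalg.inv(p["extrinsics"]);c=T[:3,:3]@np.asarray(P)+T[:3,3]
    return np.array([p["fx"]*c[0]/c[2]+p["cx"],p["fy"]*c[1]/c[2]+p["cy"]])
def ray(p,uv,z):
    E=p["extrinsics"];d=E[:3,:3]@np.array([(uv[0]-p["cx"])/p["fx"],(uv[1]-p["cy"])/p["fy"],1]);o=E[:3,3]
    return o+d*(z-o[2])/d[2]
def save(p,n): cv2.imwrite("pics/"+n,p["color"][:,:,::-1])
E
python3 - <<'E'
from h import *
s=arm.get_state();print(s["clock"],s["ee_pos"],s["eef_rot"],s["opening"])
t=cams.camera("top");save(t,"top.png")
for q in ["jig","rail","guide","pad_face","stop","console","carton","lever_knob","shoe_last","adhesive_tin","tape_roll"]:
    for r in cams.find_in(t,q)[:3]: print(q,round(r["score"],2),np.round(r["location"],3),proj(t,r["location"]).round())
E
```

```text
0.0 [ 0.20451789 -0.5368287   0.23783602] [-3.08808513e+00 -5.67955654e-01 -7.14811446e-05] 0.08803793660908202
jig 0.62 [0.589 0.16  0.014] [261. 213.]
rail 0.58 [0.586 0.161 0.009] [260. 215.]
guide 0.96 [0.585 0.155 0.011] [263. 215.]
pad_face 0.68 [0.628 0.155 0.052] [260. 189.]
stop 0.96 [0.588 0.159 0.007] [261. 214.]
stop 0.41 [ 0.641 -0.138  0.048] [416. 179.]
console 0.83 [0.586 0.157 0.011] [262. 215.]
carton 0.76 [ 0.566 -0.302  0.07 ] [509. 215.]
carton 0.73 [0.547 0.091 0.079] [295. 230.]
carton 0.71 [0.315 0.314 0.069] [173. 362.]
lever_knob 0.72 [0.536 0.217 0.101] [223. 236.]
shoe_last 0.94 [0.648 0.343 0.052] [161. 181.]
adhesive_tin 0.77 [ 0.483 -0.072  0.091] [387. 262.]
tape_roll 0.82 [ 0.639 -0.138  0.049] [416. 180.]
```

View pics/top.png

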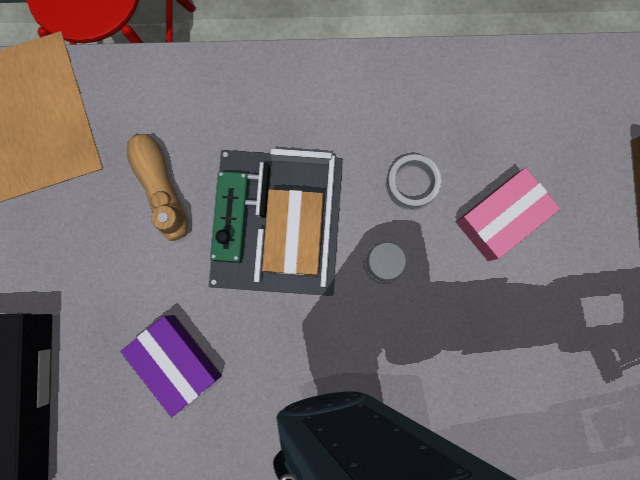

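The picture shows the jig with its bed corners near (225,150), (342,157), (333,295) and (209,287), and the black knob at (223,236). Three things could be the carton: kraft at (295,230), pink at (509,215) and purple at (173,362). The kraft one in the channel is the right one. I'll check it in a close crop and fit the jig pose.

```bash
python3 - <<'E'
from h import *
from scipy.optimize import least_squares
t=cams.camera("top")
im=t["color"][130:310,190:360,::-1];cv2.imwrite("pics/crop.png",cv2.resize(im,None,fx=3.3,fy=3.3,interpolation=cv2.INTER_CUBIC))
J=[(135,160,12),(135,-80,12),(-135,-80,12),(-135,160,12),(-45,127,98)]
uv=np.array([(224,150),(342,157),(333,295),(209,287),(223,236)])
def w(x,p): c,s=np.cos(x[2]),np.sin(x[2]);return [x[0]+(c*p[0]-s*p[1])/1e3,x[1]+(s*p[0]+c*p[1])/1e3,p[2]/1e3]
f=lambda x:np.concatenate([proj(t,w(x,p))-u for p,u in zip(J,uv)])
r=least_squares(f,[.58,.12,0]);print(r.x,r.fun.round(1))
np.save("jig.npy",r.x)
# carton top corners z=.082
for u in [(269,190),(323,192),(317,275),(262,272)]:
    P=ray(t,u,.082);c,s=np.cos(r.x[2]),np.sin(r.x[2]);d=P[:2]-r.x[:2];print("carton corner jig",(c*d[0]+s*d[1]).round(3),(-s*d[0]+c*d[1]).round(3))
print(t["fx"],t["extrinsics"].round(3))
E
```

```text
[ 0.56824241  0.08827919 -0.0955089 ] [-2.2 -0.9  1.5  0.7  1.1  0.4  0.1 -0.5 -0.5  0.2]
carton corner jig 0.047 0.053
carton corner jig 0.05 -0.045
carton corner jig -0.101 -0.045
carton corner jig -0.103 0.054
552.6499663909556 [[-0.025 -0.994  0.106  0.423]
 [-1.     0.024 -0.005  0.046]
 [ 0.003 -0.106 -0.994  1.075]
 [ 0.     0.     0.     1.   ]]
```

View pics/crop.png

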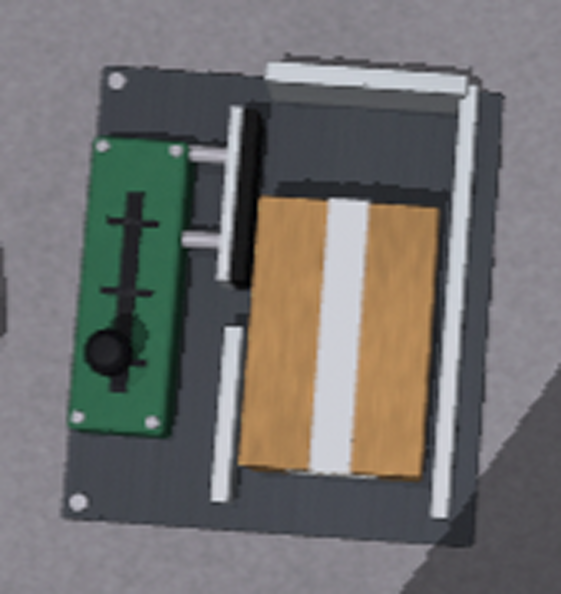

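The kraft carton at (295,230) is confirmed, lying in the channel. In the crop the knob is at (108,352), by the nearest cross mark. Next I'll refine the fit and work out the approach.

```bash
cat >> h.py <<'E'
from scipy.spatial.transform import Rotation as R
def jw(x,y,z):
    j=np.load("jig.npy");c,s=np.cos(j[2]),np.sin(j[2]);return np.array([j[0]+c*x-s*y,j[1]+s*x+c*y,z])
def wj(P):
    j=np.load("jig.npy");c,s=np.cos(j[2]),np.sin(j[2]);d=np.asarray(P)[:2]-j[:2];return np.array([c*d[0]+s*d[1],-s*d[0]+c*d[1]])
def go(x,y,z,yaw=0):
    "shift (mm, tool axes) and turn (10 deg) to jig x,y (m), height z, tool x at yaw from jig x"
    s=arm.get_state();r=R.from_rotvec(s["eef_rot"]);X=r.as_matrix()[:,0]
    d=(r.inv().apply(jw(x,y,z)-s["ee_pos"])*1e3).round(1)
    a=np.degrees(np.arctan2(X[1],X[0])-np.load("jig.npy")[2]-yaw)/10
    print(d,"turn",a.round(2)%36,"tcp jig",wj(s["ee_pos"]).round(4),"z",s["ee_pos"][2].round(4),"F",s["contact_force"].round(1),"t",s["clock"])
E
python3 - <<'E'
from h import *
from scipy.optimize import least_squares
t=cams.camera("top")
J=[(135,160,12),(135,-80,12),(-135,-80,12),(-135,160,12),(-45,127,98)]
uv=np.array([(220.9,150),(342.4,158.2),(333.9,295.2),(208.8,287),(222.7,236.4)])
def w(x,p): np.save("jig.npy",x);return jw(p[0]/1e3,p[1]/1e3,p[2]/1e3)
f=lambda x:np.concatenate([proj(t,w(x,p))-u-0 for p,u in zip(J,uv)])
r=least_squares(f,[.58,.12,0]);print(r.x,r.fun.round(1));np.save("jig.npy",r.x)
for u in np.array([(258,197),(440,208),(421,479),(239,465)])/3.3+[190,130]: print(wj(ray(t,u,.082)).round(3))
go(-.15,.003,.2);go(-.13,.003,.042)
E
```

```text
[ 0.56785354  0.08917018 -0.0907211 ] [ 0.1 -0.3  0.3 -0.5  0.   0.3  0.1  0.1 -0.6  0.4]
[0.048 0.054]
[ 0.049 -0.047]
[-0.101 -0.047]
[-0.1    0.053]
[ 428.9 -524.9   38.7] turn 2.6 tcp jig [-0.305  -0.6569] z 0.2387 F [-0.2  0.1 -0.1] t 0.7
[ 446.9 -516.1  196.7] turn 2.6 tcp jig [-0.305  -0.6569] z 0.2387 F [-0.2  0.1 -0.1] t 0.7
```

Emit:
send_rows:
  commands: [0.45, 429, -525, 30, 2.6, 0.45, 429, -525, 30, 2.6, 0.45, 429, -525, 30, 2.6, 0.45, 429, -525, 30, 2.6, 0.45, 429, -525, 30, 2.6, 0.45, 429, -525, 30, 2.6, 0.45, 429, -525, 30, 2.6, 0.45, 429, -525, 30, 2.6, 0.45, 429, -525, 30, 2.6, 0.45, 429, -525, 30, 2.6]

```text
clock: 1.95
ee_pos: [0.4024, 0.0571, 0.2116]
eef_rot: [3.138, -0.141, 0.003]
contact_force: [1.4, -0.1, 1.0]
opening: 0.0398
grip_force: 0.0
```

Emit:
send_rows:
  commands: [0.45, 0, 0, 0, 0, 0.45, 0, 0, 0, 0]

```text
clock: 2.2
ee_pos: [0.4016, 0.0551, 0.2111]
eef_rot: [3.138, -0.139, -0.0]
contact_force: [-0.6, -0.1, 0.0]
opening: 0.0395
grip_force: 0.0
```

```bash
python3 -c "
from h import *
go(-.15,.003,.2);go(-.14,.003,.042);print(arm.get_state()['opening'])"
```

```text
[ 12.6 -51.9  11. ] turn 0.01 tcp jig [-0.1625 -0.049 ] z 0.2111 F [-0.6 -0.1  0. ] t 2.2
[ 22.6 -52.  169. ] turn 0.01 tcp jig [-0.1625 -0.049 ] z 0.2111 F [-0.6 -0.1  0. ] t 2.2
0.03954608363922187
```

Emit:
send_rows:
  commands: [0.45, 22, -52, 60, 0, 0.45, 22, -52, 60, 0, 0.45, 22, -52, 110, 0, 0.45, 22, -52, 150, 0, 0.45, 22, -52, 169, 0, 0.45, 22, -52, 169, 0, 0.45, 22, -52, 169, 0]

```text
clock: 3.08
ee_pos: [0.4294, 0.1036, 0.043]
eef_rot: [3.138, -0.145, 0.002]
contact_force: [0.1, 0.5, -0.3]
opening: 0.0396
grip_force: 0.0
```

```bash
python3 -c "
from h import *
go(-.11,.003,.042);go(-.041,.003,.042)
t=cams.camera('side');save(t,'side.png')"
```

```text
[29.2 -1.2  1.1] turn 35.99 tcp jig [-0.1392  0.0019] z 0.043 F [ 0.1  0.5 -0.3] t 3.075
[98.2 -1.3  1.2] turn 35.99 tcp jig [-0.1392  0.0019] z 0.043 F [ 0.1  0.5 -0.3] t 3.075
```

View pics/side.png

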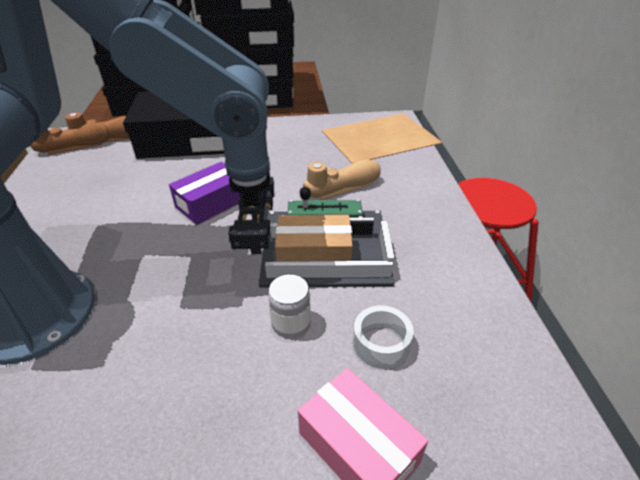

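The side view shows the fingers just behind the carton's near end at (265,235), clear of the rails. I'll push slowly.

Emit:
send_rows:
  commands: [0.45, 15, -1, 1, 0, 0.45, 24, -1, 1, 0, 0.45, 30, -1, 1, 0, 0.45, 38, -1, 1, 0, 0.45, 46, -1, 1, 0, 0.45, 54, -1, 1, 0, 0.45, 62, -1, 1, 0, 0.45, 70, -1, 1, 0, 0.45, 77, -1, 1, 0, 0.45, 84, -1, 1, 0]

```text
clock: 4.38
ee_pos: [0.5126, 0.0983, 0.041]
eef_rot: [-3.138, 0.141, 0.0]
contact_force: [-0.7, -0.0, -0.4]
opening: 0.0394
grip_force: 0.6
```

Emit:
send_rows:
  commands: [0.45, 3, 0, 0, 0, 0.45, 5, 0, 0, 0, 0.45, 7, 0, 0, 0, 0.45, 7, 0, 0, 0]

```text
clock: 4.88
ee_pos: [0.5194, 0.0977, 0.0412]
eef_rot: [-3.138, 0.141, -0.001]
contact_force: [-1.9, 0.1, -0.5]
opening: 0.0396
grip_force: 0.4
```

```bash
python3 -c "
from h import *
go(-.041,.003,.042)"
```

```text
[ 8.   1.1 -0.8] turn 0.0 tcp jig [-0.049   0.0041] z 0.0412 F [-1.9  0.1 -0.5] t 4.875
```

Emit:
send_rows:
  commands: [0.45, 2, 0, 0, 0, 0.45, 4, 0, 0, 0, 0.45, 6, 0, 0, 0, 0.45, 6, 0, 0, 0]

```text
clock: 5.38
ee_pos: [0.5256, 0.0971, 0.0411]
eef_rot: [-3.138, 0.141, -0.001]
contact_force: [-0.2, 0.1, 0.2]
opening: 0.0395
grip_force: 0.2
```

Emit:
send_rows:
  commands: [0.45, 1.5, 0, 0, 0, 0.45, 3, 0, 0, 0, 0.45, 3, 0, 0, 0]

```text
clock: 5.75
ee_pos: [0.5284, 0.0968, 0.0411]
eef_rot: [-3.138, 0.141, -0.001]
contact_force: [-1.0, 0.9, -0.3]
opening: 0.0398
grip_force: 0.3
```

```bash
python3 -c "
from h import *
go(-.041,.003,.042)"
```

```text
[-1.   1.1 -0.9] turn 0.0 tcp jig [-0.04    0.0041] z 0.0411 F [-1.   0.9 -0.3] t 5.75
```

Emit:
send_rows:
  commands: [0.45, 1, 0, 0, 0, 0.45, 2, 0, 0, 0, 0.45, 2, 0, 0, 0]

```text
clock: 6.12
ee_pos: [0.5294, 0.0968, 0.041]
eef_rot: [3.138, -0.141, -0.003]
contact_force: [-4.5, -0.4, 2.7]
opening: 0.0397
grip_force: 2.6
```

Emit:
send_rows:
  commands: [0.45, 1, 0, 0, 0, 0.45, 2, 0, 0, 0, 0.45, 2, 0, 0, 0]

```text
clock: 6.5
ee_pos: [0.5293, 0.0968, 0.0407]
eef_rot: [3.138, -0.141, -0.01]
contact_force: [-13.0, 0.3, 10.3]
opening: 0.0398
grip_force: 6.5
```

```bash
python3 - <<'E'
from h import *
go(-.041,.003,.042)
t=cams.camera("top")
cv2.imwrite("pics/crop2.png",cv2.resize(t["color"][130:310,190:360,::-1],None,fx=3.3,fy=3.3,interpolation=cv2.INTER_CUBIC))
print([((proj(t,jw(x,y,.082))-[190,130])*3.3).round() for x,y in((.12,.05),(.12,-.05))])
E
```

```text
[-1.9  1.1 -1.3] turn 0.01 tcp jig [-0.0391  0.0041] z 0.0407 F [-13.    0.3  10.3] t 6.5
[array([274.,  71.]), array([453.,  83.])]
```

View pics/crop2.png

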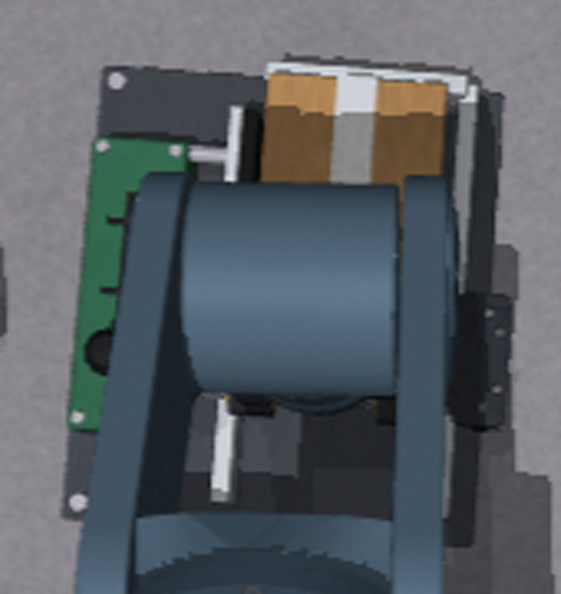

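The force rose to 13 N with the TCP at jig x -0.039. In the crop the carton's far end (rows 71–83) meets the stop plate, and the knob at (100,352) hasn't moved, so the carton is home. I'll back off and go to the lever.

Emit:
send_rows:
  commands: [0.45, -15, 0, 0, 0, 0.45, -45, 0, 0, 0, 0.2, -60, 0, 0, 0, 0, -60, 0, -50, 0, 0, -60, 0, -100, 0, 0, -60, -60, -110, 0, 0, -60, -122, -110, 0, 0, -60, -122, -110, 0, 0, -60, -122, -110, 0]

```text
clock: 7.68
ee_pos: [0.4831, 0.2234, 0.1509]
eef_rot: [3.138, -0.139, 0.0]
contact_force: [-0.6, -0.9, 0.1]
opening: 0.0002
grip_force: 0.0
```

```bash
python3 - <<'E'
from h import *
go(-.095,.127,.08);print(arm.get_state()["opening"])
t=cams.camera("top")
r=cams.find_in(t,"lever_knob")
print([(wj(k["location"]),k["score"]) for k in r])
E
```

```text
[ 1.6 -1.  70.9] turn 0.01 tcp jig [-0.0966  0.126 ] z 0.1509 F [-0.6 -0.9  0.1] t 7.675
0.00019589519289918902
[]
```

Emit:
send_rows:
  commands: [0, 0, -1, 30, 0, 0, 0, -1, 71, 0, 0, 0, -1, 71, 0, 0, 15, -1, 71, 0, 0, 25, -1, 71, 0, 0, 31, -1, 71, 0, 0, 37, -1, 71, 0, 0, 43, -1, 71, 0, 0, 49, -1, 71, 0]

```text
clock: 8.9
ee_pos: [0.5309, 0.2202, 0.08]
eef_rot: [3.138, -0.14, -0.005]
contact_force: [-5.8, -0.5, 3.9]
opening: 0.0008
grip_force: 2.8
```

Emit:
send_rows:
  commands: [0, 6, 0, 0, 0, 0, 12, 0, 0, 0, 0, 18, 0, 0, 0, 0, 24, 0, 0, 0, 0, 30, 0, 0, 0, 0, 36, 0, 0, 0, 0, 42, 0, 0, 0, 0, 48, 0, 0, 0, 0, 54, 0, 0, 0]

```text
clock: 10.02
ee_pos: [0.5868, 0.2151, 0.0802]
eef_rot: [-3.138, 0.141, -0.002]
contact_force: [-0.7, -0.3, -0.9]
opening: 0.0003
grip_force: 0.0
```

```bash
python3 -c "
from h import *
go(.013,.127,.08)"
```

```text
[5.5 0.1 0.2] turn 0.0 tcp jig [0.0075 0.1271] z 0.0802 F [-0.7 -0.3 -0.9] t 10.025
```

Contact was lost, so the lever probably snapped on into the second stop. I'll feel for the hard end.

Emit:
send_rows:
  commands: [0, 2, 0, 0, 0, 0, 4, 0, 0, 0, 0, 5, 0, 0, 0, 0, 5, 0, 0, 0]

```text
clock: 10.52
ee_pos: [0.5909, 0.2147, 0.0801]
eef_rot: [3.138, -0.141, -0.0]
contact_force: [-0.1, -0.5, -0.3]
opening: 0.0003
grip_force: 0.0
```

Emit:
send_rows:
  commands: [0, 1, 0, 0, 0, 0, 2, 0, 0, 0, 0, 3, 0, 0, 0, 0, 3, 0, 0, 0]

```text
clock: 11.02
ee_pos: [0.594, 0.2144, 0.0801]
eef_rot: [-3.138, 0.141, -0.0]
contact_force: [0.7, 0.3, -0.4]
opening: 0.0005
grip_force: 0.0
```

```bash
python3 -c "
from h import *
go(.013,.127,.08)"
```

```text
[-1.7  0.1  0.1] turn 0.0 tcp jig [0.0147 0.1271] z 0.0801 F [ 0.7  0.3 -0.4] t 11.025
```

Emit:
send_rows:
  commands: [0, 1, 0, 0, 0, 0, 2, 0, 0, 0, 0, 2, 0, 0, 0]

```text
clock: 11.4
ee_pos: [0.5957, 0.2143, 0.08]
eef_rot: [3.138, -0.141, -0.001]
contact_force: [0.1, -0.0, 0.7]
opening: 0.0006
grip_force: 0.6
```

```bash
python3 - <<'E'
from h import *
go(.013,.127,.08)
t=cams.camera("side");u=proj(t,jw(.035,.127,.086)).round().astype(int);print(u)
y0,x0=max(u[1]-50,0),u[0]-70
cv2.imwrite("pics/k.png",cv2.resize(t["color"][y0:y0+110,x0:x0+150,::-1],None,fx=5,fy=5,interpolation=cv2.INTER_CUBIC))
for v in(0,.04,.08): print(((proj(t,jw(-.045+v,.127,.086))-[x0,y0])*5).round())
E
```

```text
[-3.4  0.1  0. ] turn 0.0 tcp jig [0.0164 0.1271] z 0.08 F [ 0.1 -0.   0.7] t 11.4
[340 193]
[168. 252.]
[258. 251.]
[348. 250.]
```

View pics/k.png

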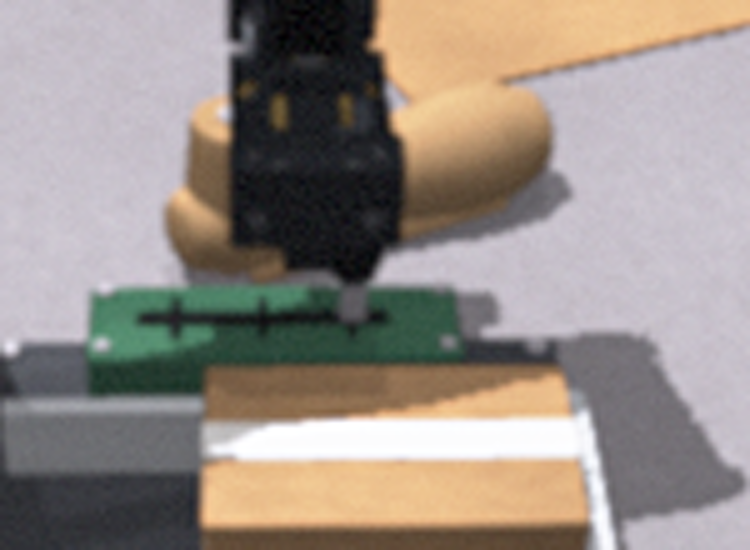

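The stem at (352,303) stands at the third mark, near the predicted second-stop column of 348. The carton is against the stop. I'll back off, raise the tool and check.

Emit:
send_rows:
  commands: [0, -10, 0, 0, 0, 0, -30, 0, 0, 0, 0, -45, 0, 0, 0, 0, -50, 0, -50, 0, 0, -60, 0, -110, 0, 0, -120, 0, -150, 0, 0, -180, 0, -150, 0, 0, -220, 0, -150, 0, 0, -220, 0, -150, 0, 0, -220, 0, -150, 0]

```text
clock: 12.7
ee_pos: [0.3774, 0.2341, 0.2306]
eef_rot: [-3.138, 0.141, -0.003]
contact_force: [-0.1, -0.2, 0.8]
opening: 0.0006
grip_force: 0.0
```

```bash
python3 - <<'E'
from h import *
t=cams.camera("top");s=arm.get_state();print(s["clock"],s["ee_pos"],s["contact_force"])
r=cams.find_in(t,"lever_knob");print([(wj(k["location"]).round(3),round(k["score"],2)) for k in r])
cv2.imwrite("pics/end.png",cv2.resize(t["color"][130:310,100:360,::-1],None,fx=3,fy=3,interpolation=cv2.INTER_CUBIC))
for p in[(.035,.127,.098),(.12,.05,.082),(.12,-.05,.082),(-.03,-.05,.082)]:print(((proj(t,jw(*p))-[100,130])*3).round())
E
```

```text
12.75 [0.37782352 0.23401277 0.23042758] [0.44921312 0.41720101 0.10458005]
[]
[378. 188.]
[519.  64.]
[682.  75.]
[666. 318.]
```

View pics/end.png

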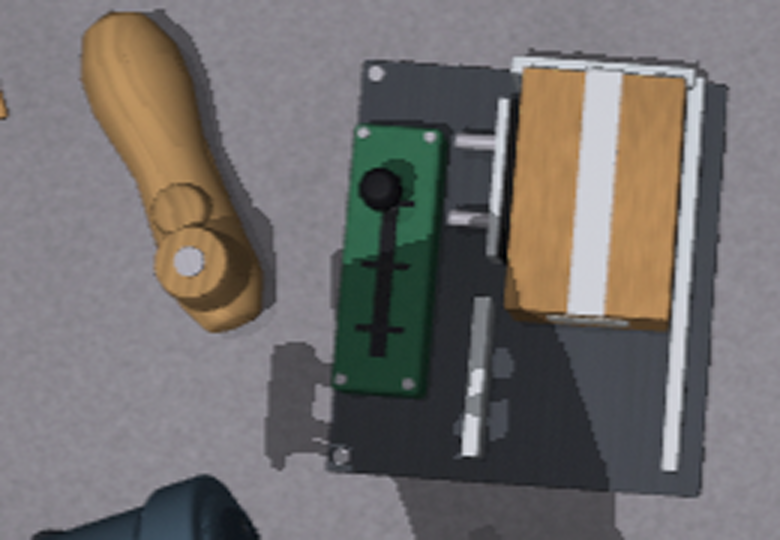

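The knob at (380,189) matches the second stop, predicted at (378,188). The carton's far corners at (524,68) and (686,78) may be about 2 mm off the stop, so I'll check that against the 5 mm limit.

```bash
python3 - <<'E'
from h import *
t=cams.camera("top")
a=t["color"][130:310,100:360].astype(int)
m=((a[:,:,0]-a[:,:,2]>45)).astype(np.uint8);m[:,:155]=0
c=max(cv2.findContours(cv2.morphologyEx(m,cv2.MORPH_CLOSE,np.ones((21,21))),0,2)[0],key=cv2.contourArea)
r=cv2.minAreaRect(c);print(r)
for b in cv2.boxPoints(r): print(wj(ray(t,b+[100,130],.082)).round(4))
# column profile along the jig axis, top face left of tape
for y in(.03,-.03):
  xs=np.arange(.105,.135,.001);v=[]
  for x in xs:
    u=proj(t,jw(x,y,.082));q=cv2.getRectSubPix(t["color"],(1,1),tuple(map(float,u)))[0,0].astype(int);v.append(q[0]-q[2])
  print(dict(zip((xs*1e3).round().astype(int).tolist(),map(int,v))))
E
```

```text
((197.9187774658203, 64.13705444335938), (55.14521408081055, 80.79415130615234), 4.085616588592529)
[-0.0302  0.0487]
[0.1192 0.0496]
[ 0.1186 -0.0517]
[-0.0307 -0.051 ]
{105: 88, 106: 87, 107: 88, 108: 88, 109: 90, 110: 90, 111: 90, 112: 90, 113: 90, 114: 90, 115: 90, 116: 90, 117: 87, 118: 80, 119: 51, 120: 7, 121: -8, 122: -10, 123: -10, 124: -10, 125: -8, 126: -6, 127: -4, 128: -3, 129: -3, 130: -3, 131: -4, 132: -4, 133: -5, 134: -4, 135: -4}
{105: 86, 106: 86, 107: 86, 108: 86, 109: 86, 110: 87, 111: 86, 112: 85, 113: 85, 114: 85, 115: 85, 116: 87, 117: 83, 118: 62, 119: 37, 120: 6, 121: -12, 122: -12, 123: -11, 124: -10, 125: -8, 126: -5, 127: -4, 128: -2, 129: -2, 130: -1, 131: -4, 132: -5, 133: -3, 134: -2, 135: -2}
```

The carton's far end is at jig x 0.119, so it is home and square. I'm handing the job in.

```bash
python3 -c "
from cell import ticket
print(ticket.finish_job())"
```

```text
the job is handed in; nothing more can be done
None
```

The job is handed in: the carton's far end measured about 1 mm from the back stop and square to it, the lever stands at its second stop, and the arm is clear; the judge returned no verdict.

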